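Bolt the drill vice down with quarter-turn T-bolts

TASK

Bolt the drill vice down where it stands on the slotted plate, with the two shorter wing bolts from the wooden rack, one each side: drop the bolt's T-head into the slot beside the vice, slide it along until its shank is home in the open fork of the vice's foot, press it down against its spring, give it a quarter turn and let it rise, so that its head locks crosswise under the lips of the slot. Leave the long bolt standing in the rack, do not shift the vice, and do not knock over the oil bottle or the jar.

Things in the scene. Friction and masses are not known exactly. Their poses are not given: they have to be found in the camera images.
- plate: T-slotted steel plate fixed to the bench, 130 (x) x 220 (y) x 34 mm high. Origin at the centre of its underside, on the bench. One T-slot along its y axis in the middle, open at both ends: opening 16 mm wide between lips 10 mm thick (24 to 34 mm above the bench); below them a channel 40 mm wide, 18 mm high, its floor 6 mm above the bench
- vice_mid (a point): small dark drill vice, loose, 0.8 kg, across the slot; body 114 (x) x 50 (y) mm, top 34 mm over the plate; screw reaches 100 mm to -x. Point: middle of its underside, on the plate; axes as the plate's. A key lets it slide only along the slot. Feet on its +y and -y sides, 10 mm thick, 38 wide, reach 60 mm from the middle, each with an open fork 14 mm wide over the slot, mouth outwards
- fork_left (a point): seat of the fork in the vice's foot on its +y side: on the axis where the bolt's shank belongs, at the foot's top face (10 mm above the plate). The fork's mouth is 16 mm farther out (+y of the vice), its rounded end 7 mm farther in
- fork_right (a point): the same on the vice's -y side; the mouth is 16 mm farther out (-y of the vice)
- bolt_a_mid (a point): steel wing bolt 100 mm tall, upright in the rack, 0.14 kg. Point: on its axis 50 mm above the foot; z up the shank; x along T-head and wing, which lie in line (half turn looks the same). From the foot: head 32 (x) x 12 x 8 mm high; shank 9 mm dia; sleeve flange 28 mm dia, 5 thick, its underside 26 mm up; on top the wing, 62 (x) x 12 x 24 mm high, centre 38 mm above this point. 
- bolt_a_sleeve (a joint): how far bolt_a's sprung sleeve is pushed up towards the wing, m: 0 free, 0.010 at most; 2.5 N to start, 0.6 N per mm. With the flange on the vice's foot, press the bolt down 2 mm or more (5 is good, 6 N): only then is the head below the lips and free to turn. Turned and let go, it rises till the head bears on the lips, its middle 66 mm above the bench, sleeve at 0.002
- bolt_b_mid (a point): a second bolt, the same as bolt_a in all; either may go in either fork
- bolt_b_sleeve (a joint): the same for bolt_b's sleeve
- bolt_long_mid (a point): steel wing bolt 122 mm tall, upright in the rack, 0.14 kg. Point: on its axis 61 mm above the foot; z up the shank; x along T-head and wing, which lie in line (half turn looks the same). From the foot: head 32 (x) x 12 x 8 mm high; shank 9 mm dia; sleeve flange 28 mm dia, 5 thick, its underside 48 mm up; on top the wing, 62 (x) x 12 x 24 mm high, centre 49 mm above this point. Too long here
- rack: low block of wood fixed to the bench, 172 (x) x 56 (y) x 30 mm high, origin at the centre of its underside. Three sockets 16 (x) x 36 (y) mm, 20 mm deep, at x = -66, 0 and 66 mm, in each of which a bolt stands on its head with its wing along the rack's y. Which bolt is in which socket varies
- flex_shaft_grinder: grinder motor on a pole, fixed, hanging to the left above the robot's reach: its spout ends at x 0.166, y 0.155, 0.63 m above the bench. Keep raised elbows clear of it
- oil_bottle: cream plastic bottle with a red spout, loose, 40 mm diameter, 126 mm tall; origin at the centre of its underside
- flux_jar: white glass jar with a screw lid, loose, 52 mm diameter, 67 mm tall; origin at the centre of its underside
Not all that is in view belongs to the job. What is shaped like the part that bears bolt_a_mid but turquoise is not meant.

How it is judged:
By the outcome, as a careful person would: the job done as asked, in the order asked, and still so for the second after the job is handed in, with the robot touching nothing.
It also fails if it takes over 72 s, if anything falls off the work surface, if the arm or the gripper's body presses on something with over 40 N, if the wrist force passes 120 N, or if a joint passes its speed limit or range.

ROBOT

A 6-joint arm with a two-finger parallel gripper is mounted at the origin on a cart in front of the work surface, level with it; the furniture and walls round the work are solid. World frame = base frame: x ahead of the robot, y to its left, z up, the work surface at z = 0. Lengths are in m, angles in rad, forces in N, time in s.
With the tool pointing down it reaches from about 0.35 to 0.975 m from the base axis. Payload 17.4 kg.
Tool frame: the origin (TCP) lies at the centre of the arm's flange, where the gripper is bolted on; the fingertips stand 173 mm ahead of it and the grasp point (between the pads) lies 155 mm ahead of it; z points along the fingers, y is the line along which they close (so a half turn about z gives the same grasp; the last joint's range is limited). The gripper opens to 85 mm and grips with 20 to 120 N. Pads are 22 mm wide; open, the fingers measure 114 mm over their backs; the gripper's body (76 mm by 85 mm) begins 54 mm behind the grasp point. The pads swing forward as they close: fully open they stand 13 mm farther back than shut.
Start: joints at [-0.038, 0.116, 1.442, -0, 1.584, -0.038], TCP at [0.675, -0, 0.405] pointing down, gripper open.
Joint ranges: [-2.83, 2.83], [-0.83, 2.19], [0.07, 2.5], [-1.14, 4.28], [0.01, 3], [-2.97, 2.97]. Speed limits (rad/s): [1.89, 1.89, 2.22, 3.14, 3.14, 3.14].

INTERFACE

Orientations are given as a 3x3 rotation matrix whose columns are the frame's x, y, z axes.
In Python, from plant import ctrl gives the robot as it stands.
- The arm moves only by the shell command python3 -m jog 'ROWS'. ROWS is JSON, a list of rows, each a list of 7 numbers: the turn, a rotation vector about the tool's x, y, z in rad, then the shift along the tool's x, y, z in m, then the closure, from -1 (fully open) to 1 (shut). In form: [[wx, wy, wz, x, y, z, claw], ...]. A call has 1 to 20 rows; each row shifts and turns the commanded pose from where the row before left it, along the tool's axes as they then stand; what a row does not reach is not made up. A row lasts 1/10 s, in which the tool goes at most 50 mm and 8.59 degrees, less where a joint would pass 70% of its speed; a pose out of reach is approached as far as the arm can. A call with a gripper value outside its range is refused whole. The fingers move at their own pace and stop on an object; the grip force is fixed at half the most. Time passes only in rows, so rows that do not move let the fingers close. It gives the time, the measured TCP pose, the force, the opening and the grip force at its end, in the units of the state.
- ctrl.get_state(): the state, without advancing time (a new reading comes with each control period).
- ctrl.camera(name): name is "side" or "top"; returns a dict with "image" (420x560x3 uint8, red, green, blue), "depth" (420x560 float32, m along the optical axis (not along the pixel's ray), 0 where there is no reading), "vertical_fov" (degrees; the focal length in pixels is half the picture's height over the tangent of half this angle, whatever the lens; pixels are square), "cx", "cy" (the principal point, pixels), "R" (3x3) and "t" (3): a world point X has camera coordinates R X + t. Camera axes: x right, y down, z forward; pixel columns grow to the right and rows downward; lengths in m; the calibration is good to about 2 mm. A picture is of the moment at which its call begins.
- ctrl.job_done(): hands the job in; it is judged then, once.
Trained networks look in the newest picture that a camera, given by its name, has taken for a name from the list of things; names that differ only in an ending like _2 or _b are one class to them, and where a whole thing is asked for, a point or a joint stands for the part that bears it (a point fixed in the world has none). Each returns a list of dicts, best first, with "conf" (0 to 1); they miss things now and then, are a little off and sometimes report something else, mostly with a low value. They report only what shows in the picture. A call takes as long as a camera call. They do not tell look-alikes from the thing itself.
- ctrl.look_for(camera, label): "extent" ([centre column, centre row, width, height] in pixels, round what is visible of it).
- ctrl.regions_of(camera, label): "mask" (420x560 bool, what is visible of it) and "extent" ([centre column, centre row, width, height] in pixels, round what is visible of it).
- ctrl.pinpoint(camera, label): "location" ([row, column] in pixels: a listed point, or the origin of a listed thing).
The state is a dict: "t": time; "joints": joint angles; "qvel": joint speeds; "joint_efforts": joint torques, N m; "position": TCP position; "orientation": TCP orientation; "force": force on the tool from outside, world axes, zero at the start; "wrist_torque": the same for the moment, N m; "gripper_width": opening from 0.0 (shut) to 1.0 (fully open); "grip_force": force on a finger pad.
Only numpy, scipy, OpenCV 4.12 (cv2) and the standard library are available. Lean on these libraries where they do the work, as an engineer would, in place of code of your own. Each camera call takes 0.05 s, during which the arm holds its last target. There are 200 camera calls.

## Working session

There is one attempt and no reset: what is moved stays moved. The work goes in short steps, Python scripts to look and compute and a shell command to move; the robot and the scene stay as the last step left them, time stands still between calls to the robot, and variables do not carry over. Pictures are saved under pics/ and viewed, at most 13 in all, crops included, and the job is handed in when it is done.

```bash
mkdir -p pics; ls
cat > h.py <<'E'
import numpy as np, cv2
from plant import ctrl
def cam(n):
    c=ctrl.camera(n); c['f']=210/np.tan(np.radians(c['vertical_fov'])/2); c['R']=np.array(c['R']);c['t']=np.array(c['t']); return c
def cloud(c):
    v,u=np.mgrid[:420,:560]; d=c['depth']
    P=np.stack([(u-c['cx'])/c['f']*d,(v-c['cy'])/c['f']*d,d],-1)
    return (P-c['t'])@c['R']   # world
def atz(c,row,col,z):
    r=c['R'].T@np.array([(col-c['cx'])/c['f'],(row-c['cy'])/c['f'],1]); o=-c['R'].T@c['t']
    return o+r*(z-o[2])/r[2]
def save(c,n): cv2.imwrite('pics/'+n,c['image'][:,:,::-1])
E
python3 - <<'E'
from h import *
for n in ['top','side']:
    c=cam(n); save(c,n+'1.png'); print(n,-c['R'].T@c['t'],c['R'].round(2).tolist(),c['f'])
    P=cloud(c)
    for l,z in [('plate',0),('vice_mid',.034),('fork_left',.044),('fork_right',.044),('bolt_a_mid',.06),('bolt_long_mid',.071),('rack',0),('oil_bottle',0),('flux_jar',0)]:
        for r in ctrl.pinpoint(n,l)[:4]:
            print(l,round(r['conf'],2),np.round(r['location'],1),atz(c,*r['location'],z).round(4))
E
```

```text
pics
top [0.2386916  0.05845295 1.10254239] [[-0.03, -1.0, 0.02], [-0.99, 0.02, -0.17], [0.17, -0.02, -0.99]] 464.690230152921
fork_left 0.4 [203.6 185.6] [0.4585 0.2462 0.044 ]
bolt_a_mid 0.68 [169.3 379.8] [ 0.5261 -0.2065  0.06  ]
bolt_a_mid 0.63 [256.3 251.4] [0.3311 0.0955 0.06  ]
bolt_long_mid 0.67 [197.1 381.5] [ 0.4576 -0.2034  0.071 ]
rack 0.93 [200.9 376.3] [ 0.4636 -0.2081  0.    ]
oil_bottle 0.61 [147.  230.4] [0.6076 0.1447 0.    ]
flux_jar 0.85 [202.2 188.7] [0.4709 0.2465 0.    ]
side [-0.15695352 -0.32142738  0.69697262] [[0.55, -0.83, 0.02], [-0.63, -0.43, -0.65], [0.54, 0.35, -0.76]] 431.79380801651337
plate 0.57 [165.5 312.8] [0.4856 0.0207 0.    ]
vice_mid 0.67 [155.9 315.1] [0.4837 0.0159 0.034 ]
fork_left 0.63 [150.4 294.8] [0.4636 0.0577 0.044 ]
fork_right 0.94 [159.3 334.4] [ 0.4888 -0.03    0.044 ]
bolt_a_mid 0.81 [177.1 415.1] [ 0.5215 -0.2022  0.06  ]
bolt_a_mid 0.79 [113.9 347.4] [0.6281 0.0152 0.06  ]
bolt_a_mid 0.74 [176.7 244.5] [0.322  0.0901 0.06  ]
bolt_long_mid 0.66 [193.5 402.6] [ 0.4531 -0.2016  0.071 ]
rack 0.74 [212.  393.4] [ 0.4619 -0.1936  0.    ]
oil_bottle 0.61 [113.6 298.9] [0.6308 0.1517 0.    ]
flux_jar 0.66 [135.4 235.8] [0.4687 0.2329 0.    ]
```

View pics/top1.png

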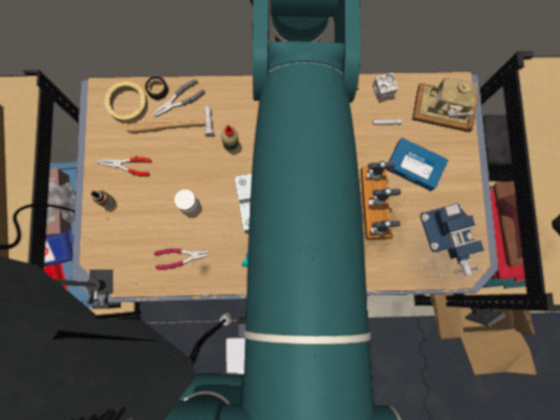

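View pics/side1.png

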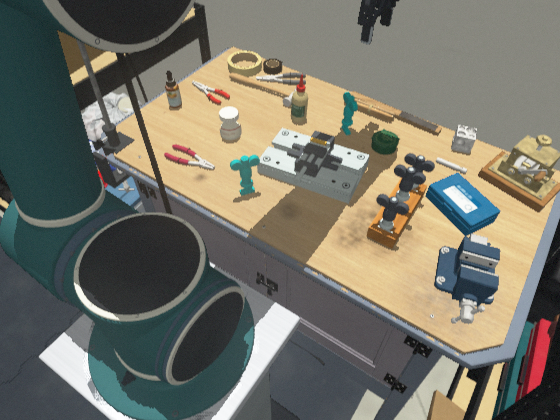

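Top view: rack at about (376,201) with three dark bolts at (379,169), (386,194) and (385,227). Side view: the same bolts at about (415,165), (408,180) and (393,205), the vice on the plate at (315,150), and turquoise decoys at (246,170) and (348,110). Next I measure bolt heights and axes, and the plate's yaw, from depth.

Run:
```python
from h import *
for n in ['top','side']:
    c=cam(n); P=cloud(c); ok=c['depth']>0
    m=ok&(abs(P[...,0]-.46)<.13)&(abs(P[...,1]+.205)<.06)
    Q=P[m&(P[...,2]>.02)&(P[...,2]<.15)]
    for lo,hi in [(.36,.425),(.425,.49),(.49,.57)]:
        q=Q[(Q[:,0]>lo)&(Q[:,0]<hi)&(Q[:,2]>.06)]
        zt=np.percentile(q[:,2],97); w=q[q[:,2]>zt-.022]
        r=cv2.minAreaRect(w[:,:2].astype(np.float32)*1000)
        print(n,'bolt',len(q),zt.round(4),w.mean(0).round(4),r)
    r=Q[(abs(Q[:,2]-.03)<.005)]; print('rack',cv2.minAreaRect(r[:,:2].astype(np.float32)*1000))
    if n=='side':
        q=P[ok&(abs(P[...,2]-.034)<.004)&(abs(P[...,0]-.48)<.16)&(abs(P[...,1]-.02)<.14)]
        print('plate',len(q),cv2.minAreaRect(q[:,:2].astype(np.float32)*1000), np.percentile(q[:,2],50))
        r=cv2.resize(c['image'][80:260,220:460],(800,600),interpolation=cv2.INTER_CUBIC); cv2.imwrite('pics/crop.png',r[:,:,::-1])
```

```text
top bolt 222 0.1155 [ 0.3906 -0.1991  0.1087] ((390.9971618652344, -200.29942321777344), (58.860328674316406, 15.469273567199707), 89.46459197998047)
top bolt 292 0.1363 [ 0.4567 -0.1987  0.1298] ((458.075927734375, -200.22251892089844), (16.309749603271484, 59.86488723754883), 4.664280414581299)
top bolt 245 0.1149 [ 0.5229 -0.1972  0.1075] ((524.3777465820312, -197.75588989257812), (59.924041748046875, 16.259326934814453), 85.55119323730469)
rack ((479.1319885253906, -217.71620178222656), (213.05555725097656, 92.68450927734375), 0.6085230708122253)
side bolt 524 0.1121 [ 0.3868 -0.203   0.1034] ((389.6949462890625, -202.35629272460938), (61.62870788574219, 17.428997039794922), 88.68397521972656)
side bolt 637 0.1338 [ 0.4533 -0.2027  0.1249] ((455.3753662109375, -202.27227783203125), (59.48078536987305, 17.68677520751953), 86.13236236572266)
side bolt 372 0.1124 [ 0.5197 -0.2006  0.103 ] ((522.5043334960938, -199.7380828857422), (16.534799575805664, 60.76465606689453), 1.0845904350280762)
rack ((457.74481201171875, -219.06045532226562), (175.0029754638672, 92.65084838867188), 0.5513913631439209)
plate 2717 ((486.3941650390625, 20.03015899658203), (299.111572265625, 230.0453338623047), 10.682659149169922) 0.034221196971491154
```

View pics/crop.png

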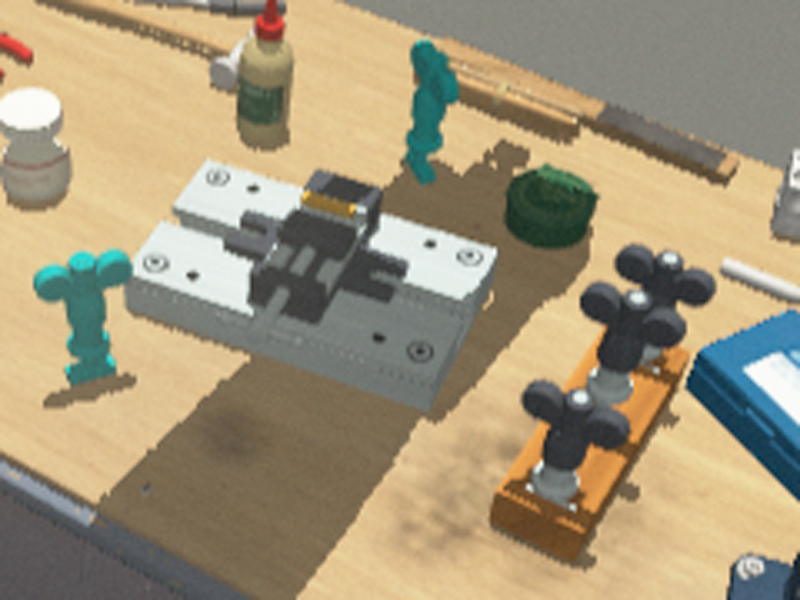

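Candidates for the short bolts: rack bolts at side (393,205), top z 0.112, which is short; (408,180), z 0.134, which is the long one; and (415,165), z 0.112, short. The turquoise ones at (246,170) and (348,110) are decoys. The crop confirms it: I'll take the two outer rack bolts and leave the middle one. I start with the far one at (0.523, -0.199).

Run:
```python
from h import *
s=ctrl.get_state(); print(np.round(s['orientation'],3).tolist(),np.round(s['position'],4),s['gripper_width'],s['t'],s['force'])
```

```text
[[0.0, 1.0, -0.0], [1.0, -0.0, 0.0], [0.0, -0.0, -1.0]] [ 0.675  -0.      0.4047] 0.9989458724019658 1.1 [-0.40871716  0.23565122  0.38359011]
```

```bash
python3 -m jog '[[0,0,0,-0.033,-0.025,0,0],[0,0,0,-0.033,-0.025,0,0],[0,0,0,-0.033,-0.025,0,0],[0,0,0,-0.033,-0.025,0,0],[0,0,0,-0.033,-0.026,0,0],[0,0,0,-0.034,-0.026,0,0],[0,0,0,0,0,0.04,0],[0,0,0,0,0,0,0],[0,0,0,0,0,0,0]]'
python3 - <<'E'
from h import *
s=ctrl.get_state(); print(np.round(s['orientation'],3).tolist(),np.round(s['position'],4),s['gripper_width'],s['t'])
c=cam('top'); save(c,'top2.png'); P=cloud(c); ok=c['depth']>0
for l,z in [('plate',0),('vice_mid',.034),('fork_left',.044),('fork_right',.044)]:
    for r in ctrl.pinpoint('top',l)[:2]: print(l,round(r['conf'],2),np.round(r['location'],1),atz(c,*r['location'],z).round(4))
cv2.imwrite('pics/crop2.png',cv2.resize(c['image'][110:290,200:440],(800,600),interpolation=cv2.INTER_CUBIC)[:,:,::-1])
E
```

```text
t: 2.0
position: [0.5231, -0.1988, 0.365]
orientation: [[-0.0, 1.0, -0.001], [1.0, 0.0, 0.001], [0.001, -0.001, -1.0]]
force: [-0.7, -0.4, 1.1]
gripper_width: 0.504
grip_force: 0.0
[[-0.0, 1.0, -0.001], [1.0, 0.0, 0.001], [0.001, -0.001, -1.0]] [ 0.5231 -0.1988  0.365 ] 0.5044622944609207 2.0
plate 0.69 [197.1 281.8] [0.4783 0.0214 0.    ]
vice_mid 0.85 [192.4 284. ] [0.4821 0.0171 0.034 ]
fork_left 0.69 [193.3 270.5] [0.4784 0.049  0.044 ]
fork_right 0.92 [186.1 302.7] [ 0.4939 -0.0268  0.044 ]
```

View pics/crop2.png

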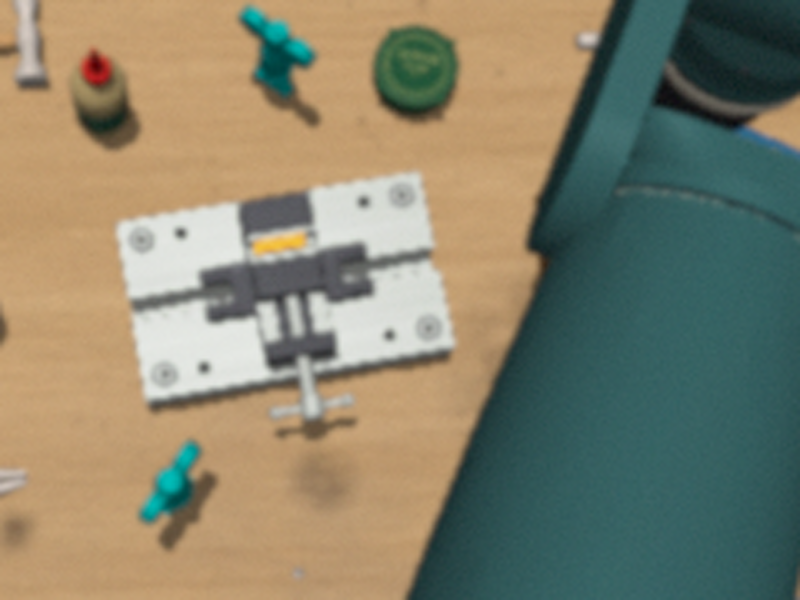

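The plate is clear of the arm now: slot line from crop (130,303) to (435,255), forks at (222,293) and (352,265). I fit the plate's outline and lower onto the bolt.

```bash
cat > plate.py <<'E'
from h import *
def run(n):
    c=cam(n); P=cloud(c); ok=c['depth']>0
    hsv=cv2.cvtColor(c['image'],cv2.COLOR_RGB2HSV)
    near=ok&(abs(P[...,0]-.48)<.1)&(abs(P[...,1]-.02)<.13)
    m=near&(abs(P[...,2]-.034)<.008)&(hsv[...,1]<70)&(hsv[...,2]>90)
    m=cv2.morphologyEx(m.astype(np.uint8),cv2.MORPH_OPEN,np.ones((3,3)))
    k,lab,st,ce=cv2.connectedComponentsWithStats(m); 
    keep=np.isin(lab,[i for i in range(1,k) if st[i,4]>60])
    v,u=np.nonzero(keep)
    X=np.array([atz(c,a,b,.034) for a,b in zip(v,u)])
    r=cv2.minAreaRect(X[:,:2].astype(np.float32)*1000)
    print(n,'plate rect',np.round(r[0],1),np.round(r[1],1),round(r[2],2))
    a=np.radians(r[2] if r[2]<45 else r[2]-90); ex=np.array([np.cos(a),np.sin(a)]); ey=np.array([-ex[1],ex[0]])
    o=np.array(r[0])/1000
    # dark slot + vice in plate coordinates, rectified image 1 mm/px at z=.034
    def warp(z,s=3):
        H=[];W=[]
        for i,j in [(-75,-120),(75,-120),(75,120),(-75,120)]:
            w=np.append(o+ex*i/1000+ey*j/1000,z); q=c['R']@w+c['t']; H.append(q[:2]/q[2]*c['f']+[c['cx'],c['cy']]); W.append([(120-j)*s,(75-i)*s])
        M=cv2.getPerspectiveTransform(np.float32(H),np.float32(W)); return cv2.warpPerspective(c['image'],M,(240*s,150*s),flags=cv2.INTER_CUBIC)
    return c,o,ex,ey,warp
E
python3 - <<'E'
from plate import *
out=[]
for n in ['top','side']:
    c,o,ex,ey,warp=run(n)
    im=warp(.034); g=im.sum(2)/3.
    for lab,a,b in [('left',85,105),('left2',65,80),('right',-105,-85),('right2',-80,-65)]:
        prof=g[:,(120-b)*3:(120-a)*3].mean(1); i=np.arange(len(prof)); s=(abs(225-i)<60)
        w=np.clip(np.median(prof[s])-prof,0,None)*s; w[w<w.max()*.4]=0
        print(lab,'slot x offset mm',(225-(w*i).sum()/w.sum())/3, 'width',(w>0).sum()/3)
    out.append(warp(.044))
cv2.imwrite('pics/rect.png',cv2.resize(np.vstack(out),(560,700))[:,:,::-1][:600] if 0 else cv2.resize(np.vstack(out),(480,600))[:,:,::-1])
E
python3 -m jog '[[0,0,0,0,0,0.03,0],[0,0,0,0,0,0.03,0],[0,0,0,0,0,0.03,0],[0,0,0,0,0,0.022,0],[0,0,0,0,0,0,0],[0,0,0,0,0,0,0]]'
```

```text
top plate rect [476.2  15.7] [131.2 219.9] 8.68
left slot x offset mm 3.1242177927601253 width 10.666666666666666
left2 slot x offset mm 3.4806524343715637 width 10.0
right slot x offset mm 3.8659028909388646 width 9.333333333333334
right2 slot x offset mm 3.499735062966058 width 10.0
side plate rect [471.8  13.5] [137.5 220.9] 8.84
left slot x offset mm 5.85418255290178 width 15.333333333333334
left2 slot x offset mm 5.373271381347915 width 15.666666666666666
right slot x offset mm 4.704666314448521 width 15.666666666666666
right2 slot x offset mm 4.984306105672222 width 15.666666666666666
t: 2.95
position: [0.5233, -0.199, 0.2536]
orientation: [[-0.0, 1.0, 0.0], [1.0, 0.0, -0.0], [-0.0, 0.0, -1.0]]
force: [0.5, 0.3, -0.2]
gripper_width: 0.499
grip_force: 0.0
```

View pics/rect.png

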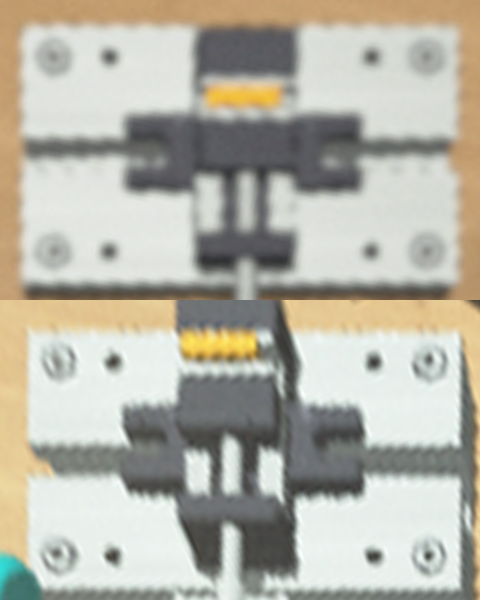

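Plate yaw is 8.7°. The slot line passes through (0.4764, 0.0150), agreed by the hole pattern and outline, and the vice middle is at about (0.476, 0.0137). Now I grip and lift.

```bash
python3 -m jog '[[0,0,0,0,0,0,1],[0,0,0,0,0,0,1],[0,0,0,0,0,0,1],[0,0,0,0,0,0,1],[0,0,0,0,0,0,1]]' 
python3 -m jog '[[0,0,0,0,0,-0.02,1],[0,0,0,0,0,-0.03,1],[0,0,0,0,0,-0.03,1],[0,0,0,0,0,0,1]]'
python3 - <<'E'
from h import *
import numpy as np
c=cam('side'); P=cloud(c); s=ctrl.get_state(); p=s['position']; print(p)
x,y=p[:2]
m=(c['depth']>0)&(abs(P[...,0]-x)<.045)&(abs(P[...,1]-y)<.045)
for a,b in [(.08,.095),(.095,.105),(.105,.115),(.115,.125),(.125,.135)]:
    q=P[m&(P[...,2]>a)&(P[...,2]<b)]; 
    if len(q): print(a,len(q),q.min(0).round(4),q.max(0).round(4),q.mean(0).round(4))
cv2.imwrite('pics/held.png',cv2.resize(c['image'][90:240,330:530],(800,600),interpolation=cv2.INTER_CUBIC)[:,:,::-1])
E
```

```text
t: 3.45
position: [0.5234, -0.1991, 0.2546]
orientation: [[-0.0, 1.0, 0.003], [1.0, 0.0, -0.001], [-0.001, 0.003, -1.0]]
force: [-0.1, 0.9, 6.4]
gripper_width: 0.198
grip_force: 56.2
t: 3.85
position: [0.5234, -0.1992, 0.3381]
orientation: [[-0.0, 1.0, 0.006], [1.0, 0.0, -0.003], [-0.003, 0.006, -1.0]]
force: [0.5, -0.6, -0.7]
gripper_width: 0.193
grip_force: 55.3
[ 0.52318106 -0.19906807  0.33541807]
0.08 8 [ 0.5192 -0.2156  0.0928] [ 0.5239 -0.1875  0.0947] [ 0.5206 -0.1989  0.094 ]
0.095 93 [ 0.5172 -0.2161  0.0951] [ 0.5324 -0.1844  0.1031] [ 0.5219 -0.2008  0.1001]
0.105 12 [ 0.5196 -0.2046  0.1054] [ 0.5228 -0.1966  0.1111] [ 0.5211 -0.2008  0.1078]
0.115 49 [ 0.5097 -0.2135  0.1191] [ 0.5289 -0.187   0.1249] [ 0.5162 -0.2011  0.1232]
0.125 54 [ 0.5095 -0.2131  0.1251] [ 0.533  -0.1886  0.1347] [ 0.5179 -0.2019  0.1287]
```

View pics/held.png

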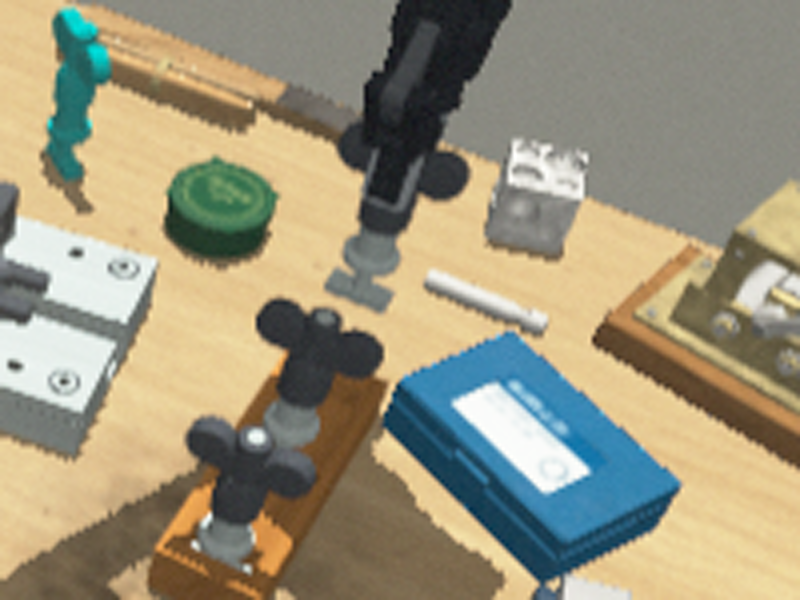

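The bolt is held upright in the gripper. Head at picture (360,290), flange at (372,250). I move it over the slot on the vice's -y side.

```bash
python3 -m jog '[[0,0,0,0.032,-0.0085,0,1],[0,0,0,0.032,-0.0085,0,1],[0,0,0,0.032,-0.0085,0,1],[0,0,0,0.0328,-0.0086,0,1],[0,0,-0.0765,0,0,0,1],[0,0,-0.0765,0,0,0,1],[0,0,0,0,0,0.035,1],[0,0,0,0,0,0,1],[0,0,0,0,0,0,1]]'
python3 - <<'E'
from h import *
s=ctrl.get_state(); p=np.array(s['position']); print(p, s['force'])
o=np.array([.4764,.0150]); ex=np.array([.9885,.1513]); ey=np.array([-.1513,.9885])
print('plate coords',(p[:2]-o)@ex,(p[:2]-o)@ey)
ims=[]
for n in ['side','top']:
    c=cam(n)
    # overlay: slot edges at z=.034 and fork seats at .044
    im=c['image'].copy()
    K=6; 
    def pr(w): q=c['R']@w+c['t']; return q[:2]/q[2]*c['f']+[c['cx'],c['cy']]
    q0=pr(np.append(p[:2],.05)); u0,v0=int(q0[0]-70),int(q0[1]-60)
    u0=min(max(u0,0),420);v0=min(max(v0,0),315)
    b=cv2.resize(im[v0:v0+105,u0:u0+140],(560,420) if 0 else (400,300) if 0 else (560,420),interpolation=cv2.INTER_CUBIC)
    def P2(w): return tuple(int(k) for k in (pr(w)-[u0,v0])*4)
    for e in (-.008,.008): cv2.line(b,P2(np.append(o+ex*e-ey*.11,.034)),P2(np.append(o+ex*e-ey*.06,.034)),(255,0,0),1)
    cv2.circle(b,P2(np.append(p[:2],p[2]-.2446)),3,(255,255,0),-1)
    cv2.circle(b,P2(np.append(np.array([.4762,.0137])-.044*ey,.044)),3,(0,255,0),-1)
    ims.append(b[:300] if 0 else b)
    P=cloud(c); m=(c['depth']>0)&(np.linalg.norm(P[...,:2]-p[:2],axis=-1)<.03)&(P[...,2]>.046)&(P[...,2]<.062)
    q=P[m]; d=q[:,:2]-o
    if len(q)>5: print(n,len(q),'head x',np.percentile(d@ex,[2,98]).round(4),'y',np.percentile(d@ey,[2,98]).round(4),q[:,2].min())
cv2.imwrite('pics/over.png',cv2.resize(np.vstack(ims),(400,600))[:,:,::-1])
E
```

```text
t: 4.8
position: [0.4887, -0.0702, 0.2973]
orientation: [[-0.152, 0.988, -0.002], [0.988, 0.152, 0.0], [0.001, -0.002, -1.0]]
force: [-0.9, -1.0, -0.7]
gripper_width: 0.194
grip_force: 55.5
[ 0.48873765 -0.07020543  0.29734433] [-0.88257732 -1.01194018 -0.71030855]
plate coords -0.0006958108020740589 -0.08609225743705907
side 77 head x [-0.0099  0.005 ] y [-0.1017 -0.0715] 0.05223457002141597
top 7 head x [-0.0031  0.0023] y [-0.0757 -0.0695] 0.05547641322844391
```

View pics/over.png

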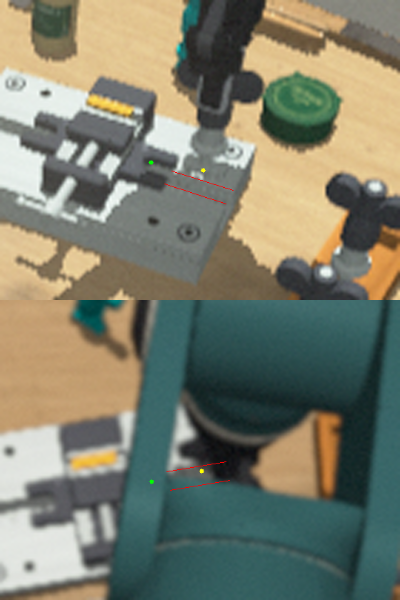

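Side view shows the head at (200,170) just above the slot, with the predicted slot lines lying along it. I correct 1 mm in +x and lower gently while watching force.

```bash
python3 -m jog '[[0,0,0,0,0.001,0.009,1],[0,0,0,0,0,0.005,1],[0,0,0,0,0,0.002,1],[0,0,0,0,0,0.002,1],[0,0,0,0,0,0,1]]'; python3 -m jog '[[0,0,0,0,0,0.002,1],[0,0,0,0,0,0.002,1],[0,0,0,0,0,0,1]]'
```

```text
t: 5.4
position: [0.4899, -0.07, 0.2795]
orientation: [[-0.152, 0.988, -0.0], [0.988, 0.152, 0.0], [0.0, -0.0, -1.0]]
force: [-0.6, 0.6, -1.2]
gripper_width: 0.195
grip_force: 55.5
t: 5.7
position: [0.4898, -0.07, 0.2754]
orientation: [[-0.152, 0.988, -0.0], [0.988, 0.152, 0.0], [0.0, -0.0, -1.0]]
force: [-0.3, -0.1, -1.7]
gripper_width: 0.193
grip_force: 55.5
```

```bash
python3 -m jog '[[0,0,0,0,0,0.004,1],[0,0,0,0,0,0.005,1],[0,0,0,0,0,0,1]]'; python3 -m jog '[[0,0,0,0.005,0,0,1],[0,0,0,0.005,0,0,1],[0,0,0,0.005,0,0,1],[0,0,0,0.005,0,0,1],[0,0,0,0,0,0,1]]';python3 -m jog '[[0,0,0,0.005,0,0,1],[0,0,0,0.005,0,0,1],[0,0,0,0.005,0,0,1],[0,0,0,0.004,0,0,1],[0,0,0,0,0,0,1],[0,0,0,0,0,0,1]]'
python3 - <<'E'
from h import *
s=ctrl.get_state(); p=np.array(s['position'])
o=np.array([.4764,.0150]); ex=np.array([.9885,.1513]); ey=np.array([-.1513,.9885])
print('plate coords',(p[:2]-o)@ex,(p[:2]-o)@ey)
c=cam('side'); cv2.imwrite('pics/slid.png',cv2.resize(c['image'][100:205,260:400],(800,600),interpolation=cv2.INTER_CUBIC)[:,:,::-1])
E
```

```text
t: 6.0
position: [0.4897, -0.07, 0.2658]
orientation: [[-0.152, 0.988, -0.001], [0.988, 0.152, 0.0], [0.0, -0.001, -1.0]]
force: [0.6, -0.2, -1.0]
gripper_width: 0.193
grip_force: 55.5
t: 6.5
position: [0.4868, -0.0496, 0.2668]
orientation: [[-0.153, 0.988, 0.0], [0.988, 0.153, 0.0], [0.0, 0.0, -1.0]]
force: [-0.4, 0.7, -1.3]
gripper_width: 0.193
grip_force: 55.5
t: 7.1
position: [0.4839, -0.0314, 0.2667]
orientation: [[-0.153, 0.988, 0.0], [0.988, 0.153, -0.0], [-0.0, 0.0, -1.0]]
force: [0.4, 0.7, -1.8]
gripper_width: 0.195
grip_force: 55.5
plate coords 0.000436138610193321 -0.04703005430495745
```

View pics/slid.png

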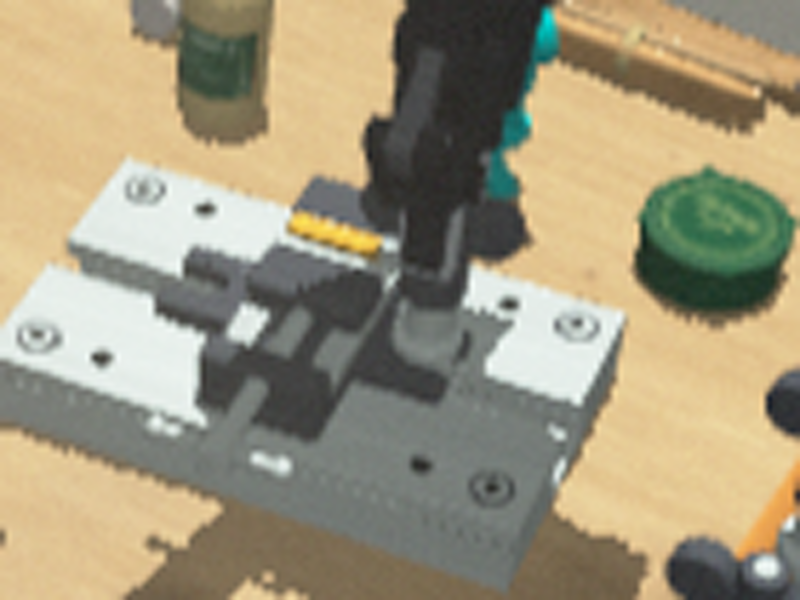

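The flange sits over the fork at picture (430,325) and contact forces are nil. I finish the slide and press down, watching force.

```bash
python3 -m jog '[[0,0,0,0.0017,0,0.002,1],[0,0,0,0,0,0.002,1],[0,0,0,0,0,0,1]]'; python3 -m jog '[[0,0,0,0,0,0.002,1],[0,0,0,0,0,0.002,1],[0,0,0,0,0,0,1],[0,0,0,0,0,0,1]]'; python3 -m jog '[[0,0,0,0,0,0.0015,1],[0,0,0,0,0,0,1],[0,0,0,0,0,0,1]]'
```

```text
t: 7.45
position: [0.4837, -0.0298, 0.2625]
orientation: [[-0.152, 0.988, 0.0], [0.988, 0.152, 0.0], [0.0, 0.0, -1.0]]
force: [0.5, 1.0, 1.7]
gripper_width: 0.193
grip_force: 56.3
t: 7.85
position: [0.4838, -0.0299, 0.2589]
orientation: [[-0.152, 0.988, 0.0], [0.988, 0.152, 0.0], [-0.0, 0.0, -1.0]]
force: [0.3, -0.5, 3.6]
gripper_width: 0.196
grip_force: 56.9
t: 8.15
position: [0.4838, -0.0299, 0.2573]
orientation: [[-0.152, 0.988, 0.0], [0.988, 0.152, 0.0], [-0.0, 0.0, -1.0]]
force: [0.6, 0.7, 4.4]
gripper_width: 0.198
grip_force: 57.1
```

```bash
python3 -m jog '[[0,0,0.1428,0,0,0,1],[0,0,0.1428,0,0,0,1],[0,0,0.1428,0,0,0,1],[0,0,0.1428,0,0,0,1]]';python3 -m jog '[[0,0,0.1428,0,0,0,1],[0,0,0.1428,0,0,0,1],[0,0,0.1428,0,0,0,1],[0,0,0.1428,0,0,0,1],[0,0,0.1428,0,0,0,1],[0,0,0.1428,0,0,0,1],[0,0,0.1428,0,0,0,1],[0,0,0,0,0,0,1],[0,0,0,0,0,0,1]]'
```

```text
t: 8.55
position: [0.4837, -0.0299, 0.2573]
orientation: [[0.411, 0.911, 0.0], [0.911, -0.411, -0.0], [-0.0, 0.0, -1.0]]
force: [-0.2, -0.2, 4.7]
gripper_width: 0.194
grip_force: 57.1
t: 9.45
position: [0.4837, -0.0299, 0.2573]
orientation: [[0.988, 0.157, 0.0], [0.157, -0.988, -0.0], [0.0, 0.0, -1.0]]
force: [0.8, -0.3, 4.3]
gripper_width: 0.199
grip_force: 57.1
```

```bash
python3 -m jog '[[0,0,0,0,0,-0.0015,1],[0,0,0,0,0,-0.0015,1],[0,0,0,0,0,0,1]]';python3 -m jog '[[0,0,0,0,0,0,0],[0,0,0,0,0,0,0],[0,0,0,0,0,0,0],[0,0,0,0,0,0,0]]'; python3 -m jog '[[0,0,0,0,0,-0.03,0],[0,0,0,0,0,-0.05,0],[0,0,-0.1428,0,0,-0.03,0],[0,0,-0.1428,0,0,0,0],[0,0,-0.1428,0,0,0,0],[0,0,-0.1428,0,0,0,0],[0,0,-0.1428,0,0,0,0],[0,0,-0.1428,0,0,0,0],[0,0,-0.1428,0,0,0,0],[0,0,-0.1428,0,0,0,0],[0,0,-0.1428,0,0,0,0],[0,0,-0.1332,0,0,0,0],[0,0,0,0,0,0,0]]'
python3 - <<'E'
from h import *
s=ctrl.get_state(); print(np.round(s['position'],4),np.round(s['joints'],2))
c=cam('side'); P=cloud(c); p=np.array([.4837,-.0299])
ex=np.array([.9885,.1513]); ey=np.array([-.1513,.9885])
m=(c['depth']>0)&(np.linalg.norm(P[...,:2]-p,axis=-1)<.04)&(P[...,2]>.085)&(P[...,2]<.14)
q=P[m]; r=cv2.minAreaRect(q[:,:2].astype(np.float32)*1000); print('wing',r,'top z',np.percentile(q[:,2],97))
m=(c['depth']>0)&(np.linalg.norm(P[...,:2]-[.523,-.199],axis=-1)<.04)
for l in ['vice_mid','fork_left','bolt_a_mid']:
    for r in ctrl.pinpoint('side',l)[:3]: print(l,round(r['conf'],2),np.round(r['location'],1))
cv2.imwrite('pics/lock.png',cv2.resize(c['image'][100:205,260:400],(800,600),interpolation=cv2.INTER_CUBIC)[:,:,::-1])
E
```

```text
t: 9.75
position: [0.4837, -0.0298, 0.2604]
orientation: [[0.988, 0.154, 0.0], [0.154, -0.988, -0.0], [0.0, 0.0, -1.0]]
force: [-0.4, -0.8, 2.6]
gripper_width: 0.196
grip_force: 56.6
t: 10.15
position: [0.4836, -0.0298, 0.26]
orientation: [[0.988, 0.153, -0.0], [0.153, -0.988, 0.0], [-0.0, -0.0, -1.0]]
force: [-0.4, -0.2, 0.8]
gripper_width: 0.5
grip_force: 0.0
t: 11.45
position: [0.4837, -0.0298, 0.3701]
orientation: [[-0.003, 1.0, -0.0], [1.0, 0.003, 0.0], [0.0, -0.0, -1.0]]
force: [-0.2, -0.6, -0.9]
gripper_width: 0.499
grip_force: 0.0
[ 0.4837 -0.0298  0.3701] [-0.11 -0.3   1.88  0.    1.56 -0.12]
wing ((481.0959167480469, -32.310157775878906), (60.24696731567383, 18.786876678466797), 15.8223295211792) top z 0.11890569265299422
vice_mid 0.97 [157.  313.3]
fork_left 0.59 [152.2 292.2]
bolt_a_mid 0.8 [175.1 243.2]
bolt_a_mid 0.74 [149.1 334.6]
bolt_a_mid 0.74 [114.4 346.6]
```

View pics/lock.png

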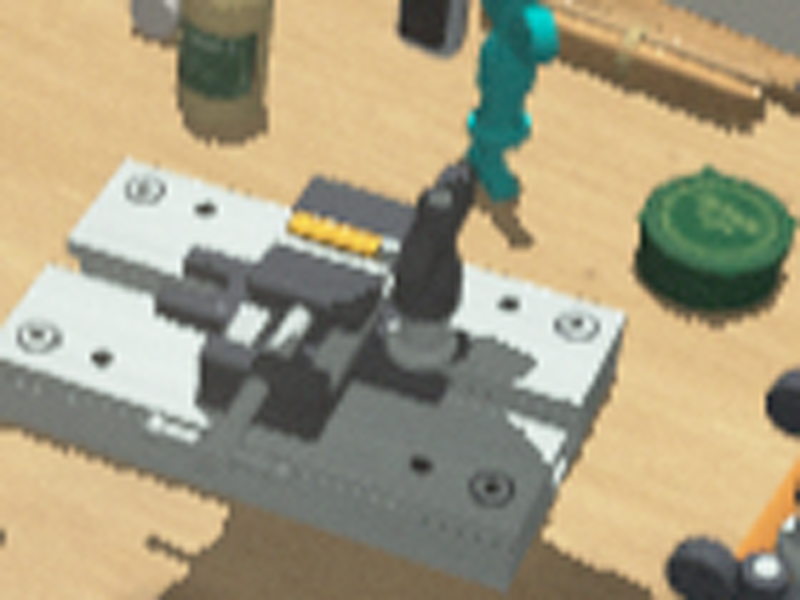

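Bolt 1 stands locked crosswise in the fork at picture (425,340), top z 0.119. The vice has not moved: the left foot is still at (160,300). Next is the near bolt.

```bash
python3 -m jog '[[0,0,0,-0.0343,-0.0187,0,0],[0,0,0,-0.0343,-0.0187,0,0],[0,0,0,-0.0343,-0.0187,0,0],[0,0,0,-0.0343,-0.0187,0,0],[0,0,0,-0.0343,-0.0186,0,0],[0,0,0,0,0,0.04,0],[0,0,0,0,0,0.04,0],[0,0,0,0,0,0.02,0],[0,0,0,0,0,0.0165,0],[0,0,0,0,0,0,0],[0,0,0,0,0,0,0]]';python3 -m jog '[[0,0,0,0,0,0,1],[0,0,0,0,0,0,1],[0,0,0,0,0,0,1],[0,0,0,0,0,0,1],[0,0,0,0,0,0,1]]'
```

```text
t: 12.75
position: [0.3905, -0.2014, 0.2543]
orientation: [[0.001, 1.0, -0.0], [1.0, -0.001, 0.0], [0.0, -0.0, -1.0]]
force: [0.8, 0.8, 0.4]
gripper_width: 0.504
grip_force: 0.0
t: 13.25
position: [0.3907, -0.2015, 0.2551]
orientation: [[-0.0, 1.0, 0.002], [1.0, 0.0, -0.001], [-0.001, 0.002, -1.0]]
force: [0.0, 0.1, 6.8]
gripper_width: 0.191
grip_force: 56.3
```

```bash
python3 -m jog '[[0,0,0,0,0,-0.02,1],[0,0,0,0,0,-0.03,1],[0,0,0,0,0,-0.03,1],[0,0,0,0,0,-0.017,1],[0,0,0,0,0,0,1]]'
python3 - <<'E'
from h import *
s=ctrl.get_state(); p=s['position']; print(np.round(p,4),np.round(s['joints'],2))
sp=np.array([.166,.155,.63])
az=np.arctan2(.0978,.4637)-np.arctan2(p[1],p[0])
for n in ['top','side']:
    c=cam(n); P=cloud(c); q=c['R']@sp+c['t']; uv=q[:2]/q[2]*c['f']+[c['cx'],c['cy']]; print(n,'spout px',uv,q[2])
    u,v=uv.astype(int)
    if 0<=u<560 and 0<=v<420: print('depth there',c['depth'][v-2:v+3,u-2:u+3].min())
    im=c['image'].astype(int); m=(c['depth']>0)&(P[...,2]>.3)&(im[...,1]>im[...,0]+15)
    q=P[m]; R=np.array([[np.cos(az),-np.sin(az),0],[np.sin(az),np.cos(az),0],[0,0,1]])
    q=q@R.T; d=np.linalg.norm(q-sp,axis=1); i=d.argmin(); print('closest',d[i].round(3),q[i].round(3),len(q))
    w=q[abs(q[:,0]-.166)<.01]; print('section y',w[:,1].min().round(3),w[:,1].max().round(3),'z',w[:,2].min().round(3),w[:,2].max().round(3))
E
```

```text
t: 13.75
position: [0.3906, -0.2015, 0.3529]
orientation: [[-0.0, 1.0, 0.003], [1.0, 0.0, -0.002], [-0.002, 0.003, -1.0]]
force: [0.4, -0.1, -2.9]
gripper_width: 0.19
grip_force: 55.3
[ 0.3906 -0.2015  0.3529] [-0.53 -0.4   1.99 -0.    1.55 -0.53]
top spout px [171.37963795 376.16551724] 0.4516599846195808
depth there 0.0
closest 0.103 [0.153 0.092 0.55 ] 31150
section y -0.012 0.117 z 0.5 0.565
side spout px [  45.6965287  -193.13840788] 0.3919723319491965
closest 0.178 [0.181 0.006 0.534] 46982
section y -0.019 0.003 z 0.465 0.54
```

```bash
python3 -m jog '[[0,0,0,0.0343,0.0019,0,1],[0,0,0,0.0343,0.0019,0,1],[0,0,0,0.0343,0.0019,0,1],[0,0,0,0.0343,0.0019,0,1],[0,0,0,0.0343,0.0019,0,1],[0,0,0,0,0,0,1]]';python3 -m jog '[[0,0,0,0.032,0.0159,0,1],[0,0,0,0.032,0.0159,0,1],[0,0,0,0.032,0.0159,0,1],[0,0,0,0.0318,0.016,0,1],[0,0,-0.0765,0,0,0,1],[0,0,-0.0765,0,0,0,1],[0,0,0,0,0,0.03,1],[0,0,0,0,0,0.028,1],[0,0,0,0,0,0,1],[0,0,0,0,0,0,1]]'
python3 - <<'E'
from h import *
s=ctrl.get_state(); p=np.array(s['position'])
o=np.array([.4764,.0150]); ex=np.array([.9885,.1513]); ey=np.array([-.1513,.9885])
print('plate coords',(p[:2]-o)@ex,(p[:2]-o)@ey)
for n in ['side','top']:
    c=cam(n); P=cloud(c); m=(c['depth']>0)&(np.linalg.norm(P[...,:2]-p[:2],axis=-1)<.03)&(P[...,2]>.046)&(P[...,2]<.062)
    q=P[m]; d=q[:,:2]-o
    if len(q)>5: print(n,len(q),'head x',np.percentile(d@ex,[2,98]).round(4),'y',np.percentile(d@ey,[2,98]).round(4),q[:,2].min())
    if n=='side':cv2.imwrite('pics/over2.png',cv2.resize(c['image'][90:195,220:360],(800,600),interpolation=cv2.INTER_CUBIC)[:,:,::-1])
E
```

```text
t: 14.45
position: [0.3996, -0.0271, 0.3489]
orientation: [[-0.004, 1.0, -0.002], [1.0, 0.004, 0.001], [0.001, -0.002, -1.0]]
force: [0.5, -1.1, -1.9]
gripper_width: 0.188
grip_force: 55.2
t: 15.45
position: [0.4634, 0.0976, 0.2923]
orientation: [[-0.153, 0.988, -0.002], [0.988, 0.153, -0.0], [-0.0, -0.002, -1.0]]
force: [-0.1, -0.2, -0.2]
gripper_width: 0.189
grip_force: 55.5
plate coords -0.00030548664578019765 0.08360407781847533
side 80 head x [-0.0082  0.005 ] y [0.0678 0.0986] 0.046419268444561936
top 15 head x [-0.0123  0.0102] y [0.0558 0.1001] 0.04642793277376233
```

View pics/over2.png

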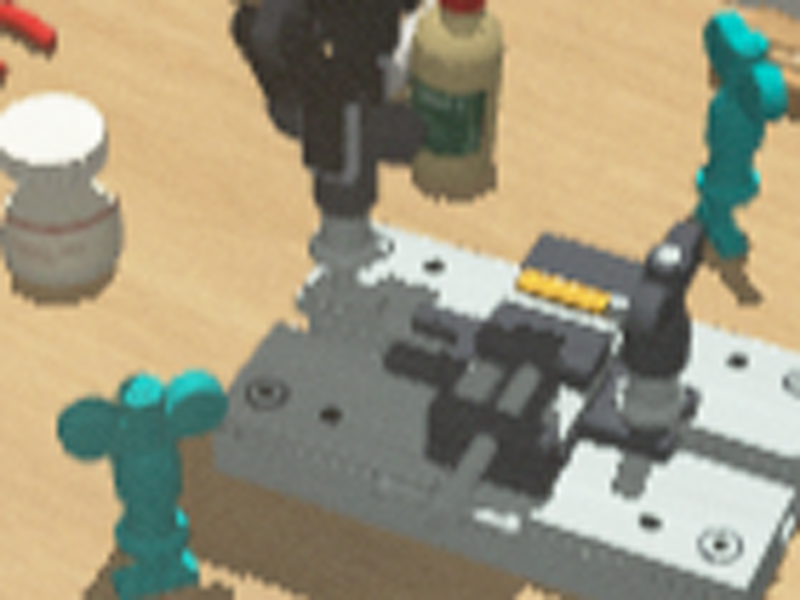

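The second bolt hangs over the slot left of the vice, flange at (345,240). Bolt 1 is upright at (655,340). Lowering in the same way.

```bash
python3 -m jog '[[0,0,0,0,0.0007,0.006,1],[0,0,0,0,0,0.004,1],[0,0,0,0,0,0.003,1],[0,0,0,0,0,0.002,1],[0,0,0,0,0,0,1]]'; python3 -m jog '[[0,0,0,0,0,0.002,1],[0,0,0,0,0,0.002,1],[0,0,0,0,0,0,1]]'
```

```text
t: 16.05
position: [0.4641, 0.0981, 0.2774]
orientation: [[-0.153, 0.988, -0.0], [0.988, 0.153, -0.0], [-0.0, -0.0, -1.0]]
force: [-1.2, -0.1, -2.0]
gripper_width: 0.19
grip_force: 55.5
t: 16.35
position: [0.464, 0.0981, 0.2734]
orientation: [[-0.153, 0.988, -0.0], [0.988, 0.153, -0.0], [0.0, -0.0, -1.0]]
force: [-0.4, -0.2, -1.6]
gripper_width: 0.188
grip_force: 55.5
```

```bash
python3 -m jog '[[0,0,0,0,0,0.004,1],[0,0,0,0,0,0.0027,1],[0,0,0,0,0,0,1]]'; python3 -m jog '[[0,0,0,-0.005,0,0,1],[0,0,0,-0.005,0,0,1],[0,0,0,-0.005,0,0,1],[0,0,0,-0.005,0,0,1],[0,0,0,0,0,0,1]]';python3 -m jog '[[0,0,0,-0.005,0,0,1],[0,0,0,-0.005,0,0,1],[0,0,0,-0.005,0,0,1],[0,0,0,-0.004,0,0,1],[0,0,0,0,0,0,1],[0,0,0,0,0,0,1]]'
```

```text
t: 16.65
position: [0.464, 0.098, 0.2664]
orientation: [[-0.153, 0.988, -0.001], [0.988, 0.153, -0.0], [0.0, -0.001, -1.0]]
force: [-0.0, -0.4, -1.2]
gripper_width: 0.187
grip_force: 55.5
t: 17.15
position: [0.4673, 0.0777, 0.2671]
orientation: [[-0.152, 0.988, 0.0], [0.988, 0.152, -0.0], [-0.0, 0.0, -1.0]]
force: [0.2, -0.2, -2.2]
gripper_width: 0.193
grip_force: 55.5
t: 17.75
position: [0.4701, 0.0594, 0.267]
orientation: [[-0.153, 0.988, 0.0], [0.988, 0.153, 0.0], [0.0, 0.0, -1.0]]
force: [0.8, -0.2, -0.4]
gripper_width: 0.194
grip_force: 55.5
```

```bash
python3 -m jog '[[0,0,0,-0.002,0,0.002,1],[0,0,0,0,0,0.002,1],[0,0,0,0,0,0,1]]'; python3 -m jog '[[0,0,0,0,0,0.002,1],[0,0,0,0,0,0.002,1],[0,0,0,0,0,0.0015,1],[0,0,0,0,0,0,1],[0,0,0,0,0,0,1]]'
```

```text
t: 18.05
position: [0.4704, 0.0576, 0.2629]
orientation: [[-0.153, 0.988, 0.0], [0.988, 0.153, 0.0], [0.0, 0.0, -1.0]]
force: [0.6, 0.5, 0.5]
gripper_width: 0.193
grip_force: 56.3
t: 18.55
position: [0.4704, 0.0576, 0.2577]
orientation: [[-0.153, 0.988, 0.0], [0.988, 0.153, 0.0], [0.0, 0.0, -1.0]]
force: [-0.8, -0.1, 4.9]
gripper_width: 0.192
grip_force: 57.1
```

```bash
python3 -m jog '[[0,0,0.1428,0,0,0,1],[0,0,0.1428,0,0,0,1],[0,0,0.1428,0,0,0,1],[0,0,0.1428,0,0,0,1],[0,0,0.1428,0,0,0,1],[0,0,0.1428,0,0,0,1],[0,0,0.1428,0,0,0,1],[0,0,0.1428,0,0,0,1],[0,0,0.1428,0,0,0,1],[0,0,0.1428,0,0,0,1],[0,0,0.1428,0,0,0,1],[0,0,0,0,0,0,1],[0,0,0,0,0,0,1]]';python3 -m jog '[[0,0,0,0,0,-0.0015,1],[0,0,0,0,0,-0.0015,1],[0,0,0,0,0,0,1]]';python3 -m jog '[[0,0,0,0,0,0,0],[0,0,0,0,0,0,0],[0,0,0,0,0,0,0],[0,0,0,0,0,0,0]]'; python3 -m jog '[[0,0,0,0,0,-0.03,0],[0,0,0,0,0,-0.04,0],[0,0,0,0,0,-0.04,0],[0,0,0,0.05,0,0,0],[0,0,0,0.05,0,0,0],[0,0,0,0.03,0,0,0],[0,0,0,0,0,0,0],[0,0,0,0,0,0,0]]'
python3 - <<'E'
from h import *
c=cam('side'); P=cloud(c); save(c,'end_full.png')
for p in [(.4837,-.0298),(.4704,.0576)]:
    m=(c['depth']>0)&(np.linalg.norm(P[...,:2]-p,axis=-1)<.036)&(P[...,2]>.09)&(P[...,2]<.14)
    q=P[m]; r=cv2.minAreaRect(q[:,:2].astype(np.float32)*1000); print('wing',r,'top z',np.percentile(q[:,2],97))
cv2.imwrite('pics/end.png',cv2.resize(c['image'][75:240,230:450],(800,600),interpolation=cv2.INTER_CUBIC)[:,:,::-1])
E
```

```text
t: 19.85
position: [0.4704, 0.0576, 0.2577]
orientation: [[0.988, 0.157, 0.0], [0.157, -0.988, 0.0], [0.0, 0.0, -1.0]]
force: [0.4, -0.4, 5.1]
gripper_width: 0.193
grip_force: 57.2
t: 20.15
position: [0.4704, 0.0576, 0.2607]
orientation: [[0.988, 0.154, 0.0], [0.154, -0.988, 0.0], [0.0, 0.0, -1.0]]
force: [0.9, -0.2, 2.2]
gripper_width: 0.19
grip_force: 56.7
t: 20.55
position: [0.4703, 0.0575, 0.2603]
orientation: [[0.988, 0.153, -0.0], [0.153, -0.988, -0.0], [-0.0, -0.0, -1.0]]
force: [-0.4, -0.1, 0.6]
gripper_width: 0.499
grip_force: 0.0
t: 21.35
position: [0.5991, 0.0775, 0.3697]
orientation: [[0.988, 0.153, -0.002], [0.153, -0.988, -0.0], [-0.002, -0.0, -1.0]]
force: [-0.2, 0.0, -0.7]
gripper_width: 0.502
grip_force: 0.0
wing ((480.4691162109375, -31.135025024414062), (58.06061553955078, 16.371097564697266), 15.312384605407715) top z 0.11944572003787464
wing ((466.8018493652344, 54.64229202270508), (59.96735763549805, 18.944927215576172), 15.088641166687012) top z 0.11924313397301768
```

View pics/end.png

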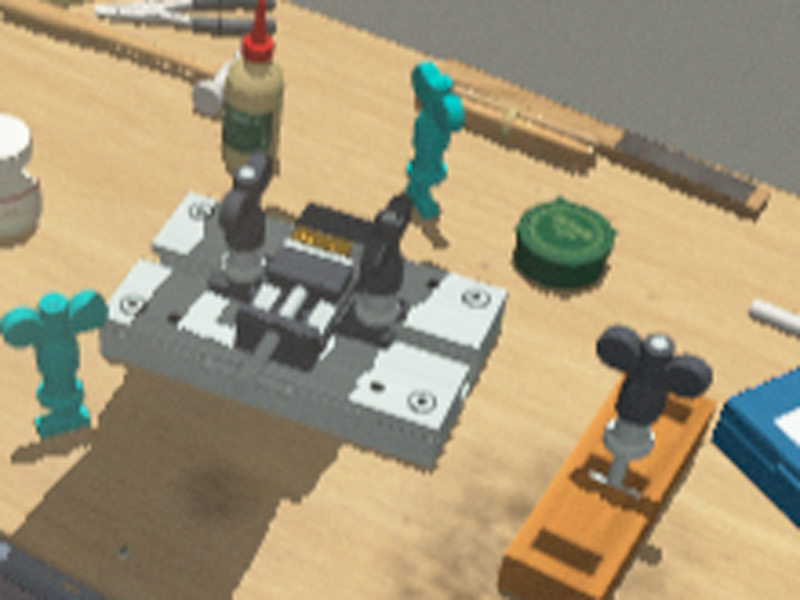

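Both bolts stand locked crosswise in the forks at (243,240) and (380,280), with equal heights and yaws. The long bolt is in the rack at (635,420), and the bottle and jar are upright. I hand in.

```bash
python3 -c "
from plant import ctrl
print(ctrl.job_done())"
```

```text
the job is handed in; nothing more can be done
None
```

The drill vice is bolted down with the two short wing bolts, one locked crosswise on each side; the long bolt is still in the rack, the bottle and jar are upright, the vice showed no shift in the pictures, and I handed the job in at about 21 s (no verdict was returned).

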